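# Load the blood-agar dish into the spring magazine

## Task

Load the small culture dish with the red filling into the spring-loaded dish magazine: lay it flat, red side up, on the white follower between the posts and press it down until it snaps in under both blue catches and stays there. Leave the culture dish with the pale yellow filling where it is.

Things in the scene. Friction and masses are not known exactly. Their poses are not given: they have to be found in the camera images.
- red_dish: Closed round culture dish with cream rim and dark red top, 59 mm in diameter, 16 mm high, 30 g, on the bench red side up. Origin at the centre of its underside, z up. Can be gripped across the diameter in any direction. It may swap places with the pale dish.
- pale_dish: A bystander: culture dish of the same size, but with a pale yellow top. Origin at the centre of its underside. To be left alone.
- magazine: Dish magazine fixed to the bench, 124 x 92 mm, 104 mm high. Origin: centre of its underside, z up. Four steel posts guide a dish with 2 mm of play, flared above 88 mm. On its +x and -x sides grey cheeks (86 mm high, outer faces at x = +-53 mm) carry the catches; the +y and -y sides are open, 50 mm free between posts along x: room for the fingers of a gripper closing along its y.
- seat (a point): Point on the magazine's centre line, 72 mm above the bench: centre of the upper face of the white follower disc (44 mm across, on a spring) at rest. Fixed to the magazine. A dish laid on the follower has its underside at this height and its top at 88 mm.
- follower (a joint): How far the follower is pressed down, in m: 0 at rest, 0.045 at its lower stop. Its spring gives 2 N at rest and 1 N more per 10 mm; wedging the catches apart takes up to about 10 N more. A dish caught under the catches keeps it at about 0.030; press to about 0.035 so that they snap over, then let go.
- catch (a point): Point on the magazine's centre line, 58 mm above the bench, level with the flat undersides of the two blue sprung catches. They are 14 mm wide, 50 mm apart between noses, with sloped upper faces up to 76 mm. A dish pressed down wedges them outward; they snap back over its rim once its top is below this point. A dish left higher is not held.

How it is judged:
At the end, for the whole second after the job is handed in: The red dish is in the magazine, right way up within 10 degrees, within 8 mm of its centre line, at rest and held under the catches against the follower: its underside 25 to 36 mm below the seat point, the follower pressed down by more than 25 mm (z of red_dish in the frame of seat between -0.036 and -0.025 m and horizontal distance between red_dish and seat below 0.008 m and angle between red_dish's own z axis and vertical below 0.17 rad and value of joint follower above 0.025 m and linear speed of red_dish below 0.02 m/s); the robot touches nothing.
It fails at once if the pale dish is moved by more than 20 mm (distance of pale_dish from where it was at the start of the episode above 0.02 m).
It also fails if it takes over 40 s, if anything falls off the work surface, if the arm or the gripper's body presses on something with over 40 N, if the wrist force passes 120 N, or if a joint passes its speed limit or range.

## Robot

A 7-joint arm with a two-finger parallel gripper is mounted at the origin on a cart in front of the work surface, level with it; the furniture and walls round the work are solid. World frame = base frame: x ahead of the robot, y to its left, z up, the work surface at z = 0. Lengths are in m, angles in rad, forces in N, time in s.
With the tool pointing down it reaches from about 0.4 to 0.85 m from the base axis. Payload 10.4 kg.
Tool frame: the origin (TCP) lies midway between the tips of the shut fingers; the grasp point (between the pads) lies r.grip_depth behind it (r.grip_depth is the distance from the TCP to the grasp point, in m); x points along the fingers, z is the direction in which the jaws open and shut, and the axes are right-handed (so a half turn about x gives the same grasp; the last joint's range is limited). The gripper opens to 85 mm and grips with 20 to 120 N. Pads are 22 mm wide; open, the fingers measure 114 mm over their backs; the gripper's body (76 mm by 85 mm) begins 54 mm behind the grasp point. The pads swing forward as they close: fully open they stand 13 mm farther back than shut.
Start: joints at [1.09, 0.332, -0.065, 1.46, 0.022, 1.35, -0.088], TCP at [0.276, -0.561, 0.231] pointing down, gripper open.
Joint ranges: [-2.6, 2.6], [-0.5, 2.12], [-1.47, 1.34], [0.16, 2.42], [-1.27, 4.41], [0.06, 2.06], [-2.6, 2.6]. Speed limits (rad/s): [2.22, 2.22, 2.79, 2.79, 3.14, 3.14, 3.14].

## Interface

Orientations are given as a unit quaternion [w, x, y, z].
In Python, from bench import r gives the robot as it stands.
- The arm moves only by the tool apply_moves, never from a script. Its argument "steps" is a list of rows, each a list of 3 entries, a list of its own where there are three numbers: the shift along the tool's x, y, z in m, then the turn, a rotation vector about the tool's x, y, z in units of 10 degrees (1.0 is 10 degrees), then the opening, from 0 (shut) to 1 (fully open). A call has 1 to 20 rows; each row shifts and turns the pose as measured when the row begins, along the tool's axes as they then stand; what a row does not reach is not made up. A row lasts 1/8 s, in which the tool goes at most 62.5 mm and 10.7 degrees, less where a joint would pass 70% of its speed; a pose out of reach is approached as far as the arm can. A call is refused whole if a number of a shift passes 0.0625 or a number of a turn 1, either way. A call with a gripper value outside its range is refused whole. The fingers move at their own pace and stop on an object; "grip_force" is the grip in N (left out, the last holds). Time passes only in rows, so rows that do not move let the fingers close. It gives the time, the measured TCP pose, the force and the opening at its end, in the units of the state.
- r.state(): the state, without advancing time (a new reading comes with each control period).
- r.get_image(name): name is "side" or "top" or "wrist"; returns a dict with "image" (400x640x3 uint8, red, green, blue), "fx", "fy", "cx", "cy" (pixels), "extrinsics" (4x4, takes a point from camera to world coordinates); the wrist camera has in their place "mount" (4x4, takes a point from camera to tool coordinates, whose origin is the TCP and whose axes are the tool frame's). Camera axes: x right, y up, looking along -z (the intrinsics and any distortion apply to the point x, -y, -z); pixel columns grow to the right and rows downward; lengths in m; the calibration is good to about 2 mm. A picture is of the moment at which its call begins: read the wrist's pose just before it. There is no depth.
- r.finish_job(): hands the job in, once; it reports no verdict.
The state is a dict: "time_s": time; "q": joint angles; "dq": joint speeds; "joint_torque": joint torques, N m; "eef_pos": TCP position; "ee_rot": TCP orientation; "contact_force": force on the tool from outside, world axes, zero at the start; "moment": the same for the moment, N m; "finger_gap": finger opening in m.
Only numpy, scipy, OpenCV 4.12 (cv2) and the standard library are available. Lean on these libraries where they do the work, as an engineer would, in place of code of your own. Each camera call takes 0.05 s, during which the arm holds its last target.

## Working session

There is one attempt and no reset: what is moved stays moved. The work goes in short steps, Python scripts to look and compute and a tool call to move; the robot and the scene stay as the last step left them, time stands still between calls to the robot, and variables do not carry over. Pictures are saved under pics/ and viewed, and the job is handed in when it is done.

Besides the shell and the picture viewer there is one more tool, called as a command line: name --argument value ..., lists and objects as JSON in quotes. apply_moves: Moves the arm, as the interface text tells. Its arguments: {"type":"object","properties":{"steps":{"type":"array","items":{"type":"array"}},"grip_force":{"type":"number"}},"required":["steps"]}

```bash
mkdir -p pics; ls
python3 - <<'E'
from bench import r
import cv2,json
print(r.state(), r.grip_depth)
for n in ["side","top","wrist"]:
    d=r.get_image(n); cv2.imwrite(f"pics/{n}0.png",d["image"][:,:,::-1])
    print(n,{k:(v if not hasattr(v,'tolist') else v.tolist()) for k,v in d.items() if k!="image"})
E
```

```text
pics
{'time_s': 0.0, 'q': array([ 1.09035945,  0.33288102, -0.06470142,  1.46093486,  0.02158812,
        1.34988363, -0.08848245]), 'dq': array([-0.00160423, -0.00075548, -0.00031703,  0.00116096, -0.00133342,
        0.00042683,  0.0018972 ]), 'joint_torque': array([-3.76387152e-05, -6.25450587e+01,  4.90462838e-02, -3.91611063e+01,
        1.61261408e-02,  9.82607628e-03, -6.65776938e-06]), 'eef_pos': array([ 0.27609278, -0.5603015 ,  0.2305133 ]), 'ee_rot': array([ 0.59999176,  0.37373053,  0.60085851, -0.37323507]), 'contact_force': array([-0.32405731,  0.74029676, -0.28352013]), 'moment': array([-0.00532638, -0.0039573 , -0.01506981]), 'finger_gap': 0.08541198598066553} 0.0187
side {'fx': 416.24105436027463, 'fy': 416.24105436027463, 'cx': 322.17082538634037, 'cy': 205.10473300253219, 'extrinsics': [[-0.9983316856494309, -0.03088059960625667, 0.0487876418401671, 0.5302263542002216], [0.0568817309069259, -0.38090100285089834, 0.9228645050689793, 0.6967381717382171], [-0.00991534756821128, 0.9241000024862775, 0.3820220821987435, 0.3949093003984924], [0.0, 0.0, 0.0, 1.0]]}
top {'fx': 433.702538510547, 'fy': 433.702538510547, 'cx': 319.43428171661395, 'cy': 201.79750968477722, 'extrinsics': [[0.015673952203133508, 0.9831171235526547, -0.18230482330396078, 0.31206433276423423], [-0.999606598973402, 0.011165809755741342, -0.02572881616645315, -0.09159472884629385], [-0.023258858767412387, 0.1826363766341554, 0.9829053766354037, 1.0824827310582965], [0.0, 0.0, 0.0, 1.0]]}
wrist {'fx': 296.4989986852299, 'fy': 296.4989986852299, 'cx': 316.7568659809103, 'cy': 200.36555672120653, 'mount': [[-0.0012969240231186585, 0.2955224720247736, -0.9553349080382447, -0.14344224365858899], [-0.0009101000204296005, 0.9553349670223563, 0.29552372578583724, 0.0757112136223711], [0.9999987448522262, 0.0012527221386957321, -0.0009700418610294323, 0.00042887345980535674], [0.0, 0.0, 0.0, 1.0]]}
```

View pics/side0.png

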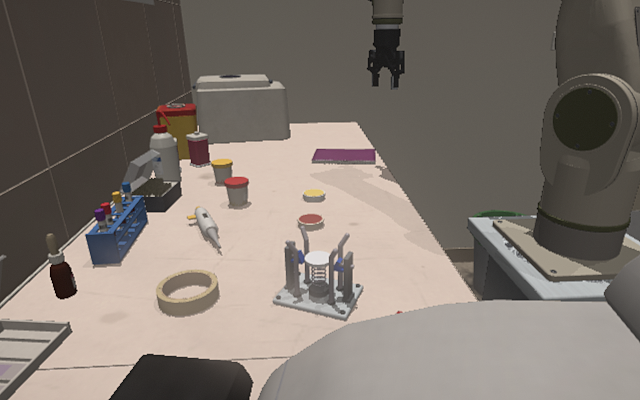

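View pics/top0.png

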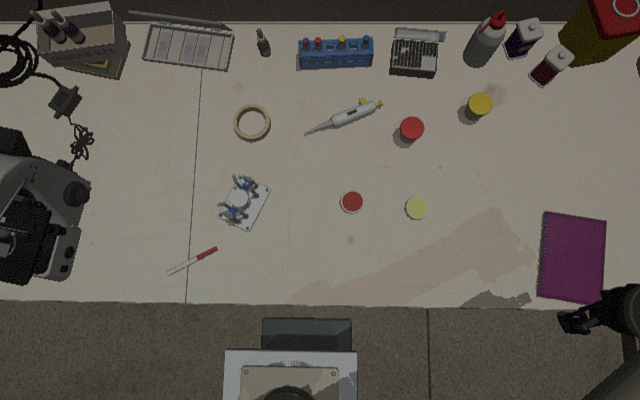

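View pics/wrist0.png

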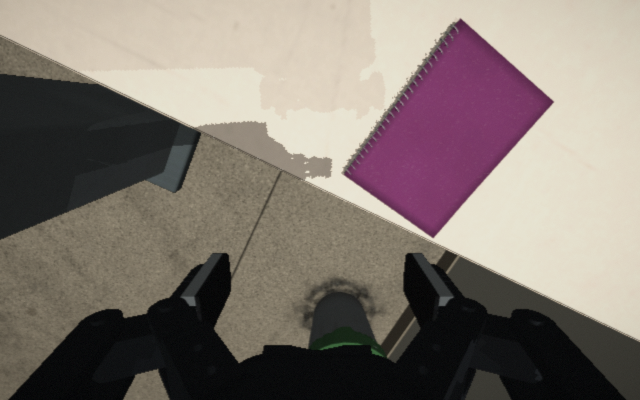

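The side view shows the red dish at (311,219), the pale dish at (314,194) and the magazine at (318,285). In the top view they are at (352,202), (417,208) and (242,204). Next I measure by colour mask and two-view rays.

```bash
cat > h.py <<'E'
import numpy as np,cv2
from scipy.spatial.transform import Rotation as R
def T_tool(s):
    w,x,y,z=s["ee_rot"];T=np.eye(4);T[:3,:3]=R.from_quat([x,y,z,w]).as_matrix();T[:3,3]=s["eef_pos"];return T
def cam(d,s=None):
    return d["extrinsics"] if "extrinsics" in d else T_tool(s)@np.array(d["mount"])
def ray(d,E,u,v):
    E=np.array(E);c=np.array([(u-d["cx"])/d["fx"],-(v-d["cy"])/d["fy"],-1.]);k=E[:3,:3]@c
    return E[:3,3],k/np.linalg.norm(k)
def plane(d,E,u,v,z):
    o,k=ray(d,E,u,v);return o+k*(z-o[2])/k[2]
def tri(rays):
    A=0;b=0
    for o,k in rays:
        P=np.eye(3)-np.outer(k,k);A=A+P;b=b+P@o
    p=np.linalg.solve(A,b);return p,[np.linalg.norm((np.eye(3)-np.outer(k,k))@(p-o)) for o,k in rays]
def proj(d,E,p):
    c=np.linalg.inv(np.array(E))@np.append(p,1);return d["cx"]+d["fx"]*c[0]/-c[2],d["cy"]-d["fy"]*c[1]/-c[2]
def blobs(img,kind,amin=15):
    h=cv2.cvtColor(img,cv2.COLOR_RGB2HSV)
    if kind=="red": m=cv2.inRange(h,(0,110,60),(8,255,255))|cv2.inRange(h,(170,110,60),(180,255,255))
    if kind=="yellow": m=cv2.inRange(h,(20,50,120),(38,255,255))
    if kind=="blue": m=cv2.inRange(h,(105,120,40),(128,255,255))
    n,l,s,c=cv2.connectedComponentsWithStats(m)
    return [(c[i].round(1).tolist(),s[i].tolist()) for i in range(1,n) if s[i][4]>=amin]
E
python3 - <<'E'
from bench import r
from h import *
D={n:r.get_image(n) for n in("side","top")}
for n in D:
    for k in("red","yellow","blue"):
        print(n,k,blobs(D[n]["image"],k))
for n,box in(("side",(255,215,385,325)),("top",(205,165,285,245))):
    x0,y0,x1,y1=box;c=D[n]["image"][y0:y1,x0:x1];f=6 if n=="side" else 7
    cv2.imwrite(f"pics/mag_{n}.png",cv2.resize(c,None,fx=f,fy=f,interpolation=cv2.INTER_CUBIC)[:,:,::-1])
E
```

```text
side red [([171.7, 114.6], [153, 103, 43, 30, 520]), ([197.7, 150.5], [188, 139, 22, 26, 374]), ([235.4, 180.4], [224, 177, 24, 8, 156]), ([105.8, 207.3], [100, 202, 11, 13, 94]), ([309.9, 218.3], [299, 215, 23, 8, 138])]
side yellow [([221.1, 161.6], [211, 159, 21, 6, 100]), ([313.6, 192.3], [304, 189, 20, 8, 126]), ([115.4, 192.8], [112, 191, 8, 4, 22]), ([191.3, 216.5], [188, 215, 8, 4, 23]), ([206.4, 272.2], [198, 270, 16, 6, 24])]
side blue [([125.7, 186.4], [122, 182, 8, 10, 65]), ([119.5, 215.4], [86, 196, 58, 42, 476])]
top red [([615.4, 19.0], [594, 0, 46, 36, 911]), ([625.5, 6.2], [615, 0, 21, 15, 254]), ([496.5, 19.9], [479, 9, 28, 25, 192]), ([317.4, 39.7], [315, 37, 6, 6, 29]), ([411.7, 127.6], [400, 117, 24, 23, 429]), ([352.1, 201.0], [342, 192, 21, 19, 305]), ([206.4, 252.8], [197, 247, 20, 13, 87])]
top yellow [([341.6, 37.8], [339, 35, 6, 6, 28]), ([480.3, 102.8], [469, 92, 24, 22, 411]), ([362.9, 100.0], [360, 97, 7, 8, 37]), ([250.9, 120.2], [233, 104, 36, 34, 269]), ([417.3, 207.1], [407, 197, 21, 21, 340])]
top blue [([341.5, 47.8], [301, 36, 72, 21, 555]), ([299.7, 47.4], [299, 41, 4, 17, 30]), ([245.4, 185.7], [243, 183, 7, 7, 19]), ([232.4, 210.8], [229, 208, 8, 8, 25])]
```

View pics/mag_side.png

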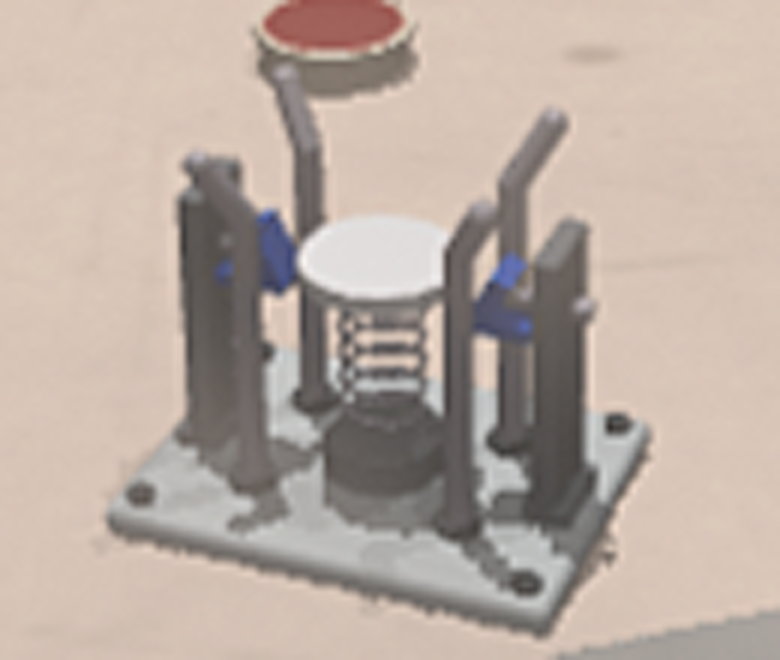

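View pics/mag_top.png

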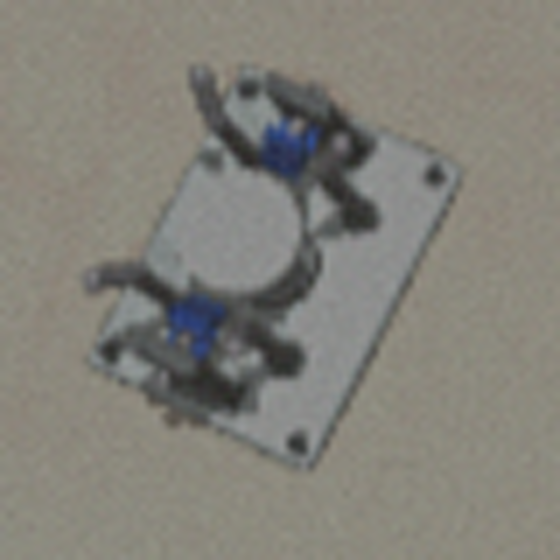

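Run:
```python
from bench import r
from h import *
D={n:r.get_image(n) for n in("side","top")}
E={n:cam(D[n]) for n in D}
for nm,s,t in(("red",(309.9,218.3),(352.1,201)),("pale",(313.6,192.3),(417.3,207.1))):
    p,e=tri([ray(D["side"],E["side"],*s),ray(D["top"],E["top"],*t)])
    print(nm,p.round(4),np.round(e,4),[plane(D[n],E[n],*q,.016).round(4) for n,q in(("side",s),("top",t))])
for q in((245.4,185.7),(232.4,210.8)): print(plane(D["top"],E["top"],*q,.068).round(4))
```

```text
red [ 0.5131 -0.1453  0.0156] [0.0002 0.0002] [array([ 0.5133, -0.1444,  0.016 ]), array([ 0.5128, -0.1453,  0.016 ])]
pale [ 0.4991 -0.3069  0.0159] [0.0002 0.0002] [array([ 0.4989, -0.3066,  0.016 ]), array([ 0.4992, -0.3069,  0.016 ])]
[0.5376 0.1138 0.068 ]
[0.4761 0.142  0.068 ]
```

Run:
```python
from bench import r
from h import *
D={n:r.get_image(n) for n in("side","top")}
E={n:cam(D[n]) for n in D}
S=lambda x,y:ray(D["side"],E["side"],255+(x+.5)/6-.5,215+(y+.5)/6-.5)
T=lambda x,y:ray(D["top"],E["top"],205+(x+.5)/7-.5,165+(y+.5)/7-.5)
for nm,s,t in(("disc",(374,260),(238,227)),("h1",(140,493),(248,87)),("h2",(618,424),(110,350)),("h3",(525,583),(297,442)) ,("h3b",(525,583),(110,350)),("h4",(618,424),(297,442))):
    p,e=tri([S(*s),T(*t)]);print(nm,p.round(4),np.round(e,4))
hs=[plane(D["top"],E["top"],205+(x+.5)/7-.5,165+(y+.5)/7-.5,.008) for x,y in((248,87),(435,175),(297,442),(110,350))]
hs=np.array(hs);print(hs.round(4),hs.mean(0))
a=hs[0]+hs[1]-hs[2]-hs[3];b=hs[0]+hs[3]-hs[1]-hs[2]
print(np.degrees(np.arctan2(a[1],a[0])),np.degrees(np.arctan2(b[1],b[0])),np.linalg.norm(a)/2,np.linalg.norm(b)/2)
```

```text
disc [0.5092 0.1283 0.0707] [0. 0.]
h1 [0.5727 0.1404 0.0102] [0.0003 0.0003]
h2 [0.4604 0.1764 0.0515] [0.0089 0.0089]
h3 [ 0.4587  0.1243 -0.0382] [0.0098 0.0098]
h3b [0.4753 0.1855 0.01  ] [0.0002 0.0002]
h4 [0.4428 0.1165 0.0098] [0.0003 0.0003]
[[0.5736 0.1408 0.008 ]
 [0.5414 0.071  0.008 ]
 [0.4433 0.1168 0.008 ]
 [0.4758 0.186  0.008 ]] [0.50852776 0.1286627  0.008     ]
-24.89369669142027 65.07280400172907 0.10798240893304434 0.07662312326814032
```

Run:
```python
from bench import r
from h import *
T=T_tool(r.state());print(T.round(3));z=T[:2,2];print(np.degrees(np.arctan2(z[1],z[0])))
```

```text
[[-0.     0.897  0.442  0.276]
 [ 0.     0.442 -0.897 -0.561]
 [-1.     0.    -0.     0.231]
 [ 0.     0.     0.     1.   ]]
-63.76725702921179
```

apply_moves --steps '[[[0, 0.0396, -0.0268], [0, 0, 0], 1], [[0, 0.0396, -0.0268], [0, 0, 0], 1], [[0, 0.0396, -0.0268], [0, 0, 0], 1], [[0, 0.0396, -0.0268], [0, 0, 0], 1], [[0, 0.0396, -0.0268], [0, 0, 0], 1], [[0, 0.0396, -0.0268], [0, 0, 0], 1], [[0, 0.0396, -0.0268], [0, 0, 0], 1], [[0, 0.0396, -0.0268], [0, 0, 0], 1], [[0, 0.0396, -0.0268], [0, 0, 0], 1], [[0, 0.0396, -0.0268], [0, 0, 0], 1]]'

```text
time_s: 1.7
eef_pos: [0.5186, -0.1367, 0.2316]
ee_rot: [0.6, 0.375, 0.598, -0.377]
contact_force: [0.5, -0.1, 0.7]
finger_gap: 0.0854
```

apply_moves --steps '[[[0, 0, 0], [-1, 0, 0], 1], [[0, 0, 0], [-1, 0, 0], 1], [[0, 0, 0], [-1, 0, 0], 1], [[0, 0, 0], [-1, 0, 0], 1], [[0, 0, 0], [-1, 0, 0], 1], [[0, 0, 0], [-1, 0, 0], 1], [[0, 0, 0], [-1, 0, 0], 1], [[0, 0, 0], [-1, 0, 0], 1], [[0, 0, 0], [-1, 0, 0], 1], [[0, 0, 0], [-1, 0, 0], 1], [[0, 0, 0], [-1, 0, 0], 1], [[0, 0, 0], [-1, 0, 0], 1], [[0, 0, 0], [-0.9, 0, 0], 1]]'

```text
time_s: 3.32
eef_pos: [0.5205, -0.1314, 0.2327]
ee_rot: [0.582, -0.404, 0.581, 0.401]
contact_force: [0.5, -0.4, 0.8]
finger_gap: 0.0858
```

Run:
```python
from bench import r
from h import *
s=r.state();T=T_tool(s);print(s["time_s"],s["q"].round(2),T.round(4));z=T[:2,2];print(np.degrees(np.arctan2(z[1],z[0])))
d=r.get_image("wrist");cv2.imwrite("pics/w1.png",d["image"][:,:,::-1])
print(blobs(d["image"],"red",100)); E=cam(d,s)
for b in blobs(d["image"],"red",100): print(plane(d,E,*b[0],.016).round(4))
```

```text
3.325 [ 0.72  0.19 -0.62  1.67  0.11  1.32  1.29] [[ 0.0042 -0.9359  0.3521  0.5205]
 [-0.0036  0.3521  0.9359 -0.1314]
 [-1.     -0.0052 -0.0018  0.2327]
 [ 0.      0.      0.      1.    ]]
69.38126614768632
[([303.8, 170.0], [284, 150, 41, 41, 1299]), ([248.2, 339.2], [227, 322, 46, 37, 1182])]
[ 0.5136 -0.1467  0.016 ]
[ 0.7237 -0.3186  0.016 ]
```

View pics/w1.png

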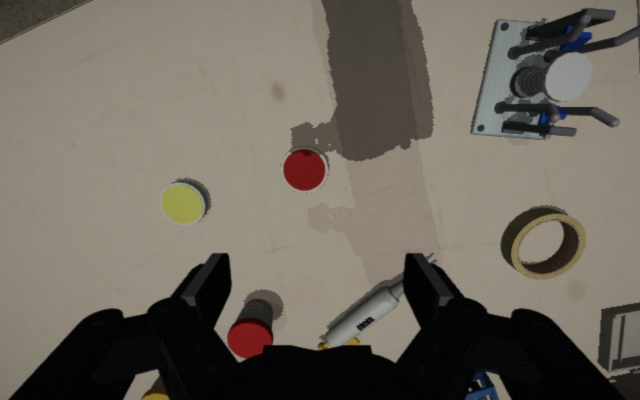

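The wrist view shows the red dish at (304,170), within 1.5 mm of the two-view position. I correct position and yaw, then descend.

apply_moves --steps '[[[0.03, 0.002, -0.0163], [0.43, 0, 0], 1], [[0.03, 0, 0], [0, 0, 0], 1], [[0.02, 0, 0], [0, 0, 0], 1], [[0, 0, 0], [0, 0, 0], 1]]'

```text
time_s: 3.88
eef_pos: [0.5136, -0.1471, 0.1515]
ee_rot: [0.598, -0.381, 0.596, 0.376]
contact_force: [0.5, 0.3, 0.5]
finger_gap: 0.0855
```

Run:
```python
from bench import r
from h import *
s=r.state();T=T_tool(s);print(s["time_s"],T.round(4));z=T[:2,2];print(np.degrees(np.arctan2(z[1],z[0])))
d=r.get_image("wrist");E=cam(d,s)
for b in blobs(d["image"],"red",100): print(b,plane(d,E,*b[0],.016).round(4), T[:3,:3].T@(plane(d,E,*b[0],.016)-T[:3,3]))
```

```text
3.875 [[ 0.006  -0.9048  0.4259  0.5136]
 [-0.0045  0.4259  0.9048 -0.1471]
 [-1.     -0.0074 -0.0015  0.1515]
 [ 0.      0.      0.      1.    ]]
64.7941294576767
([316.2, 192.1], [292, 170, 53, 43, 1599]) [ 0.5169 -0.1499  0.016 ] [ 0.13551888 -0.00324247 -0.00089975]
```

apply_moves --steps '[[[0.04, -0.0005, 0.0008], [0, 0, 0.042], 1], [[0.04, 0, 0], [0, 0, 0], 1], [[0.04, 0, 0], [0, 0, 0], 1], [[0.0, 0, 0], [0, 0, 0], 1]]'

```text
time_s: 4.42
eef_pos: [0.5201, -0.1484, 0.0356]
ee_rot: [0.6, -0.381, 0.596, 0.374]
contact_force: [-0.6, -0.4, 0.8]
finger_gap: 0.0852
```

Run:
```python
from bench import r
from h import *
s=r.state();T=T_tool(s);print(s["time_s"],T.round(4));z=T[:2,2];print(np.degrees(np.arctan2(z[1],z[0])))
for n in("wrist","side"):
    d=r.get_image(n);cv2.imwrite(f"pics/{n}2.png",d["image"][:,:,::-1])
cv2.imwrite("pics/side2c.png",cv2.resize(d["image"][150:260,250:380],None,fx=6,fy=6,interpolation=2)[:,:,::-1])
```

```text
4.425 [[ 9.500e-03 -9.026e-01  4.303e-01  5.201e-01]
 [-5.200e-03  4.303e-01  9.027e-01 -1.484e-01]
 [-9.999e-01 -1.080e-02 -6.000e-04  3.560e-02]
 [ 0.000e+00  0.000e+00  0.000e+00  1.000e+00]]
64.51139467660254
```

View pics/wrist2.png

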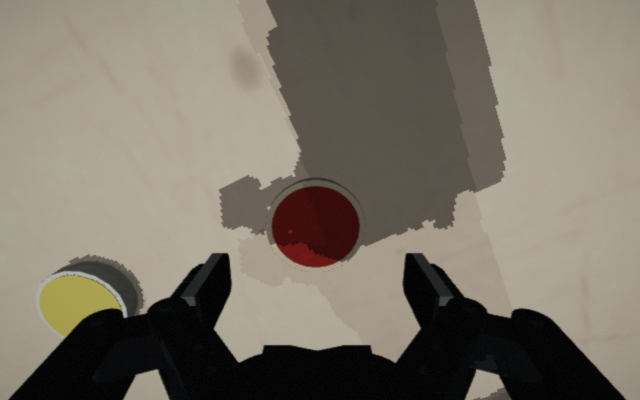

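View pics/side2c.png

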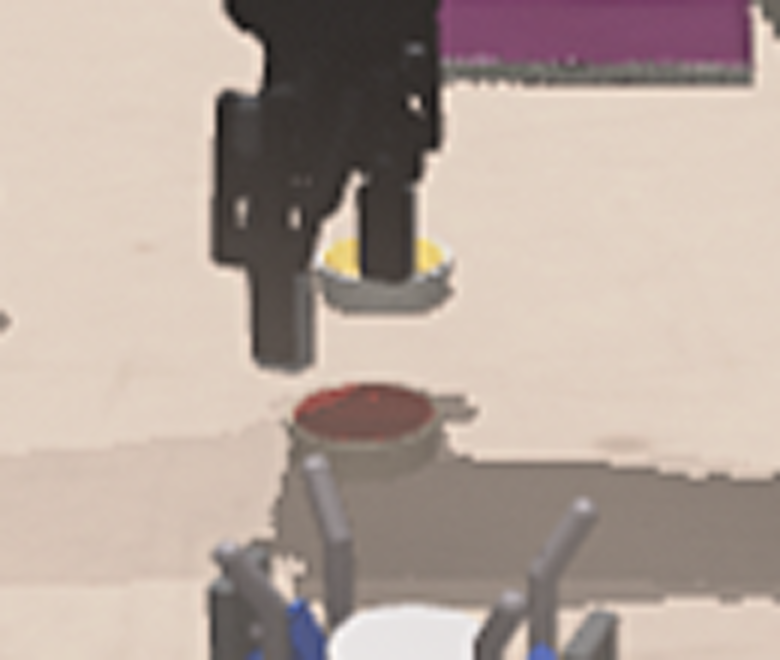

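The wrist view shows the dish ahead of the jaws, its red top at about (315,226). The tool has drifted about 6 mm and tilted slightly, so I re-measure with a shadow-proof mask.

```bash
cat >> h.py <<'E'
def redell(img,amin=800):
    h=cv2.cvtColor(img,cv2.COLOR_RGB2HSV)
    m=cv2.inRange(h,(0,120,30),(9,255,255))|cv2.inRange(h,(168,120,30),(180,255,255))
    cs,_=cv2.findContours(m,cv2.RETR_EXTERNAL,cv2.CHAIN_APPROX_NONE)
    return [cv2.fitEllipse(cv2.convexHull(c)) for c in cs if cv2.contourArea(c)>amin]
def report(r,z=.016,goal=None):
    s=r.state();T=T_tool(s);d=r.get_image("wrist");E=cam(d,s)
    print("t",s["time_s"],"p",s["eef_pos"].round(4),"yaw",np.degrees(np.arctan2(T[1,2],T[0,2])).round(2),"down in tool",(-T[2,:3]).round(4),"F",s["contact_force"].round(1),"gap",s["finger_gap"])
    for e in redell(d["image"]):
        p=plane(d,E,*e[0],z);print("red",np.round(e[0],1),np.round(e[1],1),p.round(4),"in tool",(T[:3,:3].T@(p-T[:3,3])).round(4))
    if goal is not None: print("goal in tool",(T[:3,:3].T@(np.array(goal)-T[:3,3])).round(4))
    return d
E
python3 - <<'E'
from bench import r
from h import *
report(r,goal=[.513,-.146,-.001])
E
```

```text
t 4.525 p [ 0.5224 -0.1489  0.0387] yaw 64.53 down in tool [ 9.999e-01  1.620e-02 -1.000e-04] F [ 0.6 -0.1 -0.7] gap 0.08538412691998538
red [314.3 220.5] [79.9 86.1] [ 0.5121 -0.146   0.016 ] in tool [ 0.0225  0.0109 -0.0018]
goal in tool [ 0.0395  0.0103 -0.0015]
```

apply_moves --steps '[[[0.005, 0.0105, -0.0016], [-0.05, 0, 0.09], 1], [[0, 0, 0], [0, 0, 0], 1], [[0, 0, 0], [0, 0, 0], 1]]'

```text
time_s: 4.95
eef_pos: [0.5139, -0.1465, 0.0373]
ee_rot: [0.597, -0.382, 0.595, 0.378]
contact_force: [-0.0, -0.4, 0.1]
finger_gap: 0.0852
```

Run:
```python
from bench import r
from h import *
report(r,goal=[.513,-.146,-.001])
```

```text
t 4.95 p [ 0.5139 -0.1465  0.0373] yaw 65.03 down in tool [1.0e+00 5.8e-03 1.0e-04] F [-0.  -0.4  0.1] gap 0.08517072176592085
red [316.8 235.3] [78.3 85.4] [ 0.5122 -0.146   0.016 ] in tool [ 0.0212  0.0018 -0.0003]
goal in tool [0.0383 0.0012 0.0001]
```

Steady. Now I descend the remaining 38 mm, keeping it level.

apply_moves --steps '[[[0.015, 0.0015, 0], [0, 0, 0.03], 1], [[0.013, 0.0005, 0], [0, 0, 0.02], 1], [[0, 0, 0], [0, 0, 0], 1]]'

```text
time_s: 5.38
eef_pos: [0.5115, -0.1456, 0.0066]
ee_rot: [0.595, -0.379, 0.597, 0.381]
contact_force: [0.3, 0.4, -0.6]
finger_gap: 0.0854
```

Run:
```python
from bench import r
from h import *
d=report(r,goal=[.513,-.146,-.001])
d=r.get_image("side")
cv2.imwrite("pics/side3c.png",cv2.resize(d["image"][150:260,250:380],None,fx=6,fy=6,interpolation=2)[:,:,::-1])
```

```text
t 5.375 p [ 0.5115 -0.1456  0.0066] yaw 65.02 down in tool [ 1.0e+00 -4.7e-03  2.0e-04] F [ 0.3  0.4 -0.6] gap 0.08539633737467002
red [317.2 264.5] [ 90.8 101.8] [ 0.5121 -0.146   0.016 ] in tool [-0.0094 -0.0006 -0.0001]
goal in tool [ 0.0076 -0.0015  0.0003]
```

View pics/side3c.png

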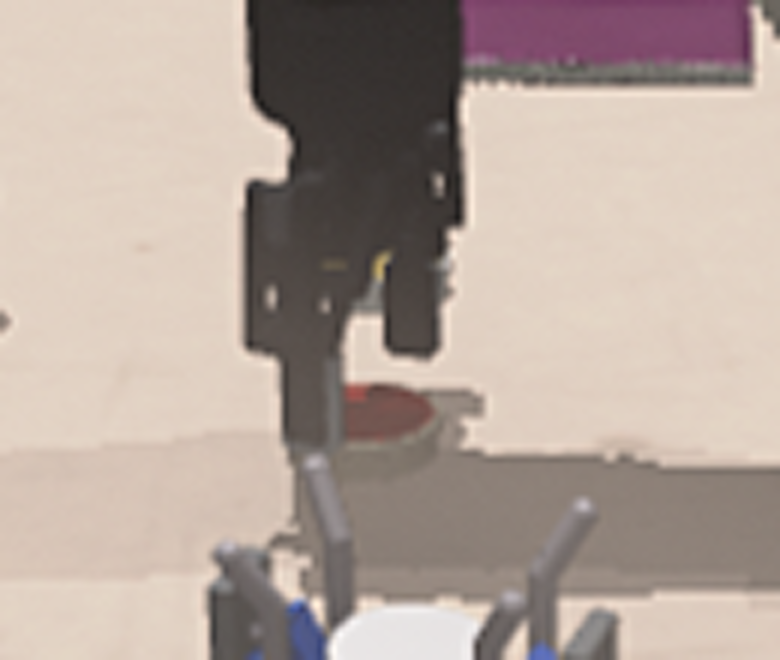

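The fingers straddle the dish, with the near tip at about (305,440) in the crop. I go 7 mm lower, then close.

apply_moves --steps '[[[0.006, -0.0008, 0], [0, 0, -0.025], 1], [[0, 0, 0], [0, 0, 0], 1], [[0.001, 0, 0], [0, 0, 0], 1], [[0, 0, 0], [0, 0, 0], 0.0], [[0, 0, 0], [0, 0, 0], 0], [[0, 0, 0], [0, 0, 0], 0], [[0, 0, 0], [0, 0, 0], 0], [[0, 0, 0], [0, 0, 0], 0], [[0, 0, 0], [0, 0, 0], 0]]' --grip_force 50

```text
time_s: 6.6
eef_pos: [0.514, -0.1464, 0.002]
ee_rot: [0.597, -0.381, 0.596, 0.379]
contact_force: [-0.3, -0.3, 0.0]
finger_gap: 0.0553
```

Run:
```python
from bench import r
from h import *
d=report(r,goal=[.513,-.146,-.001])
cv2.imwrite("pics/w4.png",d["image"][:,:,::-1])
```

```text
t 6.6 p [ 0.514  -0.1464  0.002 ] yaw 65.01 down in tool [1.0e+00 3.9e-03 2.0e-04] F [-0.3 -0.3  0. ] gap 0.05529686706173373
red [316.7 265.3] [ 93.8 105.4] [ 0.5124 -0.146   0.016 ] in tool [-0.014   0.0015 -0.0003]
goal in tool [ 0.003   0.0011 -0.0001]
```

View pics/w4.png

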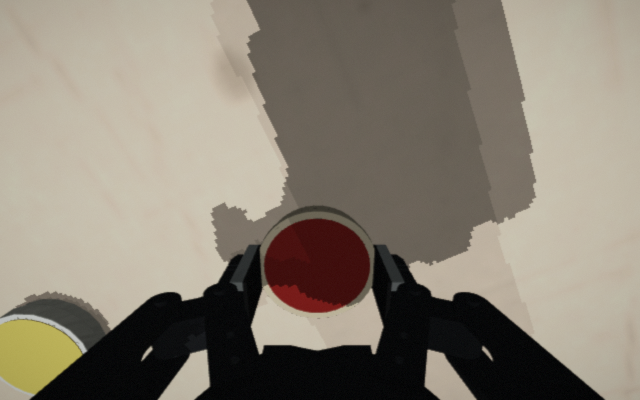

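The dish is gripped, centred at (317,265) between the pads. Next: lift, check, carry.

apply_moves --steps '[[[-0.02, 0, 0], [0, 0, 0], 0], [[-0.04, 0, 0], [0, 0, 0], 0], [[-0.04, 0, 0], [0, 0, 0], 0], [[-0.04, 0, 0], [0, 0, 0], 0], [[0, 0, 0], [0, 0, 0], 0]]'

```text
time_s: 7.28
eef_pos: [0.5139, -0.1453, 0.1516]
ee_rot: [0.597, -0.382, 0.595, 0.379]
contact_force: [-0.0, -0.1, 0.5]
finger_gap: 0.0554
```

Run:
```python
from bench import r
from h import *
d=report(r,z=.016,goal=[.5088,.1284,.16])
cv2.imwrite("pics/w5.png",d["image"][:,:,::-1])
```

```text
t 7.275 p [ 0.5139 -0.1453  0.1516] yaw 65.11 down in tool [ 1.e+00  6.e-03 -6.e-04] F [-0.  -0.1  0.5] gap 0.055411971884544754
red [316.7 265.3] [ 93.9 105.5] [ 0.5907 -0.1814  0.016 ] in tool [ 0.1361 -0.084  -0.0005]
goal in tool [-0.0089  0.1198  0.2461]
```

View pics/w5.png

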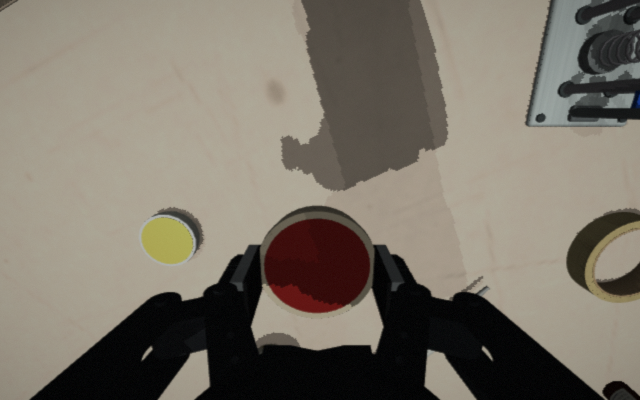

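The dish is held at the same pixels (317,265). I carry it over the magazine.

apply_moves --steps '[[[-0.003, 0.0195, 0.04], [0, 0, 0.03], 0], [[-0.003, 0.0195, 0.04], [0, 0, 0], 0], [[-0.002, 0.0195, 0.04], [0, 0, 0], 0], [[0, 0.0195, 0.04], [0, 0, 0], 0], [[0, 0.0195, 0.04], [0, 0, 0], 0], [[0, 0.0195, 0.04], [0, 0, 0], 0], [[0, 0, 0], [0, 0, 0], 0], [[0, 0, 0], [0, 0, 0], 0]]'

```text
time_s: 8.32
eef_pos: [0.503, 0.1284, 0.154]
ee_rot: [0.593, -0.378, 0.599, 0.382]
contact_force: [-0.1, 0.2, -0.1]
finger_gap: 0.0553
```

Run:
```python
from bench import r
from h import *
d=report(r,z=.016,goal=[.5088,.1284,.16])
cv2.imwrite("pics/w6.png",d["image"][:,:,::-1])
d=r.get_image("side");cv2.imwrite("pics/s6.png",cv2.resize(d["image"][165:325,230:410],None,fx=4,fy=3.7,interpolation=2)[:,:,::-1])
d=r.get_image("top");cv2.imwrite("pics/t6.png",cv2.resize(d["image"][150:250,190:300],None,fx=6,fy=6,interpolation=2)[:,:,::-1])
```

```text
t 8.325 p [0.503  0.1284 0.154 ] yaw 65.03 down in tool [ 0.9999 -0.0105  0.0039] F [-0.1  0.2 -0.1] gap 0.05533553813103096
red [316.6 265.4] [ 93.8 105.5] [0.5779 0.0922 0.016 ] in tool [ 0.1371 -0.0847 -0.0006]
goal in tool [-0.0061 -0.0052  0.0025]
```

View pics/w6.png

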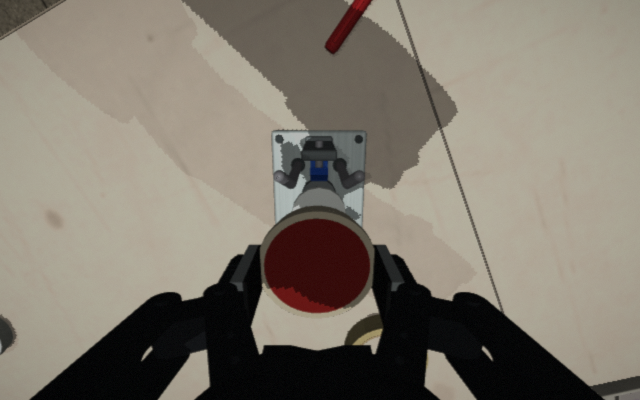

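View pics/s6.png

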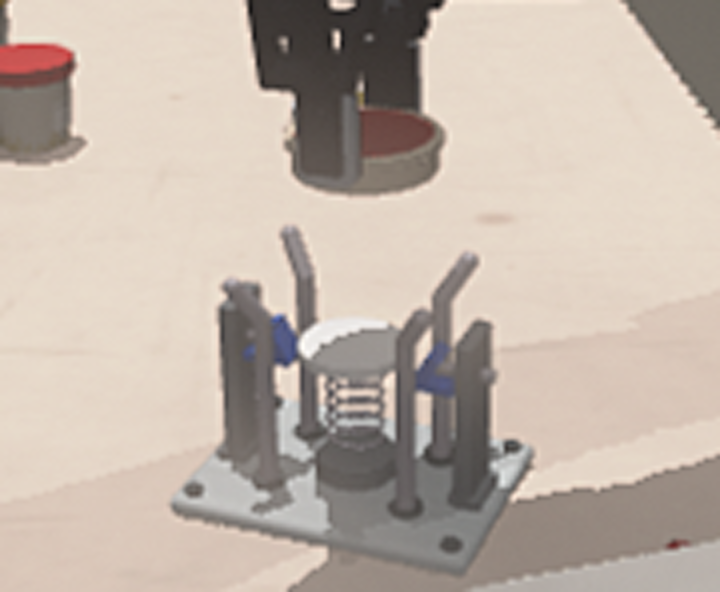

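View pics/t6.png

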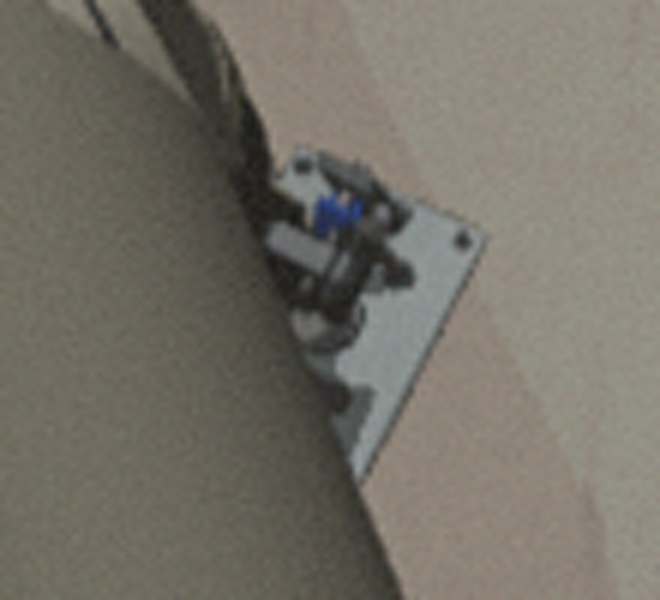

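The wrist view shows the two corner screw holes at (279,140) and (359,139), symmetric about the dish, so yaw is right. I level and correct the position, then measure the holes in the wrist view.

apply_moves --steps '[[[0, -0.0067, 0.0028], [0, -0.022, -0.06], 0], [[0, 0, 0], [0, 0, 0], 0], [[0, 0, 0], [0, 0, 0], 0]]'

```text
time_s: 8.85
eef_pos: [0.5116, 0.1256, 0.1542]
ee_rot: [0.598, -0.379, 0.597, 0.378]
contact_force: [-0.0, -0.4, -0.5]
finger_gap: 0.0554
```

```bash
cat > m.py <<'E'
from bench import r
from h import *
import sys
s=r.state();T=T_tool(s)
d=report(r,z=.016,goal=[.5088,.1284,.16])
E=cam(d,s)
img=d["image"]
g=cv2.cvtColor(img,cv2.COLOR_RGB2GRAY)
mid=[]
for side in (np.array([.5743-.0007,.1404]),):
    pass
for c in ([.5732,.1406,.01],[.5411,.0708,.01],[.4430,.1166,.01],[.4755,.1857,.01]):
    u,v=proj(d,E,c)
    if 12<u<628 and 12<v<388:
        u0,v0=int(round(u))-9,int(round(v))-9;w=g[v0:v0+19,u0:u0+19].astype(float)
        wt=np.clip(np.median(w)*.75-w,0,None);yy,xx=np.mgrid[0:19,0:19]
        if wt.sum()>0:
            q=(u0+(xx*wt).sum()/wt.sum(),v0+(yy*wt).sum()/wt.sum());p=plane(d,E,*q,.01)
            print("hole pred",np.round((u,v),1),"seen",np.round(q,1),p.round(4),"exp",c)
cv2.imwrite(sys.argv[1],img[:,:,::-1])
E
python3 m.py pics/w7.png
```

```text
t 8.85 p [0.5116 0.1256 0.1542] yaw 64.76 down in tool [ 1.0e+00  1.8e-03 -2.0e-04] F [-0.  -0.4 -0.5] gap 0.0553916155773825
red [316.6 265.4] [ 93.8 105.5] [0.5888 0.0885 0.016 ] in tool [ 0.1384 -0.0854 -0.0006]
goal in tool [-0.0058  0.0037  0.0014]
hole pred [355.  231.8] seen [351.4 236.1] [0.5761 0.1352 0.01  ] exp [0.5732, 0.1406, 0.01]
hole pred [282.  232.5] seen [285. 236.] [0.5461 0.0718 0.01  ] exp [0.5411, 0.0708, 0.01]
hole pred [277.4 126.6] seen [276.5 126.3] [0.4423 0.116  0.01  ] exp [0.443, 0.1166, 0.01]
hole pred [358.4 126.5] seen [356.8 127. ] [0.4753 0.1841 0.01  ] exp [0.4755, 0.1857, 0.01]
```

View pics/w7.png

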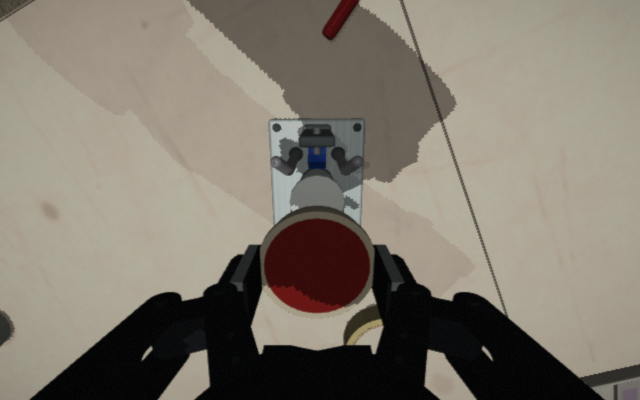

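The two visible holes agree with the earlier fix to about 1 mm. I apply the small correction and descend to just above the posts.

apply_moves --steps '[[[0.012, 0.002, 0.0009], [-0.03, 0, 0.01], 0], [[0.012, 0, 0], [0, 0, 0], 0], [[0.01, 0, 0], [0, 0, 0], 0], [[0, 0, 0], [0, 0, 0], 0], [[0, 0, 0], [0, 0, 0], 0]]'

```text
time_s: 9.52
eef_pos: [0.5094, 0.1273, 0.1169]
ee_rot: [0.596, -0.38, 0.596, 0.381]
contact_force: [-0.3, 0.3, 0.0]
finger_gap: 0.055
```

```bash
python3 m.py pics/w8.png
python3 - <<'E'
from bench import r
from h import *
d=r.get_image("side");cv2.imwrite("pics/s8.png",cv2.resize(d["image"][185:325,240:390],None,fx=5,fy=4.2,interpolation=2)[:,:,::-1])
E
```

```text
t 9.525 p [0.5094 0.1273 0.1169] yaw 65.11 down in tool [ 1.0e+00 -1.5e-03  6.0e-04] F [-0.3  0.3  0. ] gap 0.05499349430174859
red [316.6 265.4] [ 93.8 105.5] [0.5671 0.0999 0.016 ] in tool [ 0.1008 -0.064  -0.0005]
goal in tool [-0.0431  0.0011  0.0007]
hole pred [271.6 132.9] seen [270.5 132.8] [0.4425 0.1158 0.01  ] exp [0.443, 0.1166, 0.01]
hole pred [364.  133.4] seen [362.2 133.9] [0.4753 0.1842 0.01  ] exp [0.4755, 0.1857, 0.01]
```

View pics/s8.png

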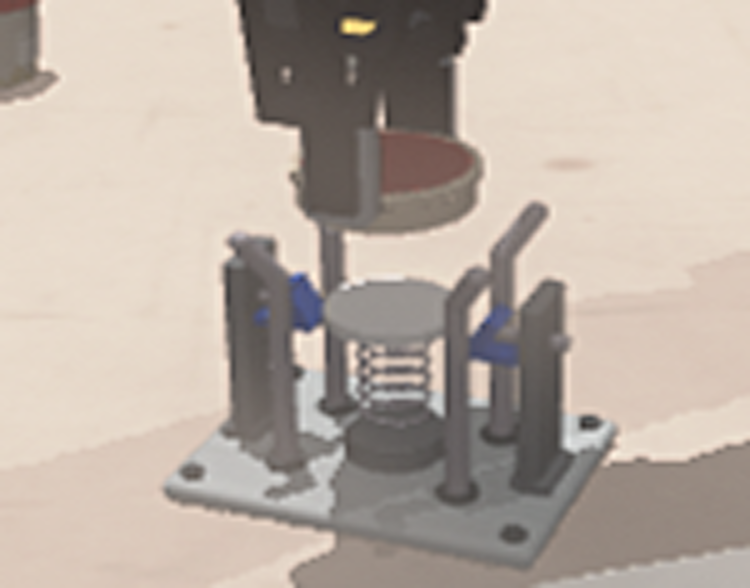

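View pics/w8.png

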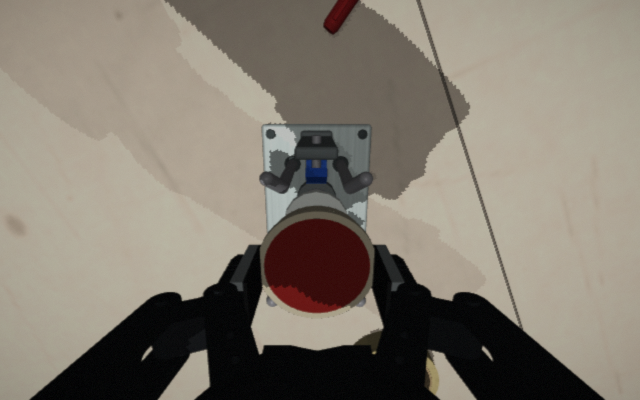

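Side view: dish centre at about x=391, follower at about x=390, well aligned. I descend slowly and watch the force.

apply_moves --steps '[[[0.008, 0, 0], [0, 0, 0], 0], [[0.008, 0, 0], [0, 0, 0], 0], [[0.004, 0, 0], [0, 0, 0], 0], [[0, 0, 0], [0, 0, 0], 0]]'

```text
time_s: 10.12
eef_pos: [0.5096, 0.1272, 0.0959]
ee_rot: [0.596, -0.38, 0.596, 0.381]
contact_force: [-0.3, 0.2, 0.2]
finger_gap: 0.0553
```

```bash
python3 m.py pics/w9.png
python3 - <<'E'
from bench import r
from h import *
d=r.get_image("side");cv2.imwrite("pics/s9.png",cv2.resize(d["image"][185:325,240:390],None,fx=5,fy=4.2,interpolation=2)[:,:,::-1])
E
```

```text
t 10.125 p [0.5096 0.1272 0.0959] yaw 65.09 down in tool [ 1.e+00 -8.e-04  5.e-04] F [-0.3  0.2  0.2] gap 0.05532934413831231
red [316.6 265.4] [ 93.9 105.4] [0.5565 0.1048 0.016 ] in tool [ 0.0798 -0.052  -0.0005]
goal in tool [-0.0641  0.0013  0.0007]
hole pred [267.5 134.8] seen [266.7 135. ] [0.4429 0.1159 0.01  ] exp [0.443, 0.1166, 0.01]
hole pred [368.2 135.2] seen [366.3 135.7] [0.4753 0.1842 0.01  ] exp [0.4755, 0.1857, 0.01]
```

View pics/s9.png

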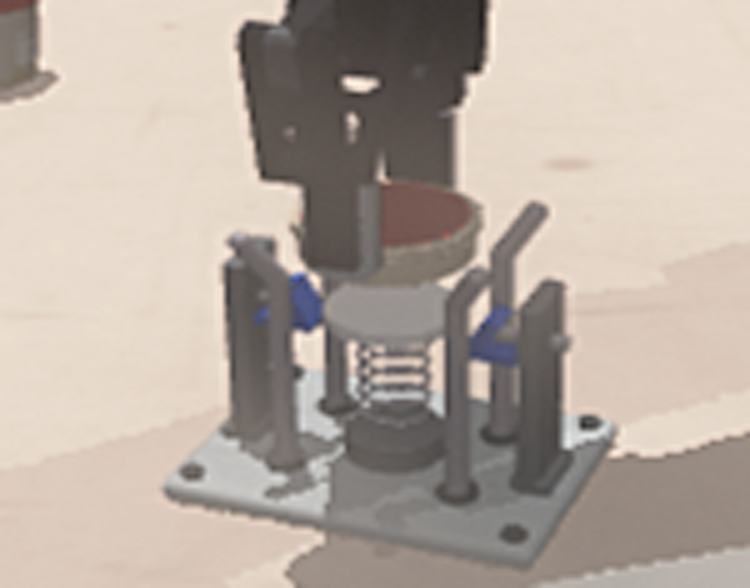

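The dish is between the flares, centred and with no contact force. I continue down to the follower.

apply_moves --steps '[[[0.007, 0, 0], [0, 0, 0], 0], [[0.007, 0, 0], [0, 0, 0], 0], [[0.005, 0, 0], [0, 0, 0], 0], [[0, 0, 0], [0, 0, 0], 0]]'

```text
time_s: 10.72
eef_pos: [0.5099, 0.1272, 0.076]
ee_rot: [0.596, -0.38, 0.596, 0.38]
contact_force: [-0.8, 0.2, 0.2]
finger_gap: 0.0551
```

```bash
python3 m.py pics/w10.png
python3 - <<'E'
from bench import r
from h import *
d=r.get_image("side");cv2.imwrite("pics/s10.png",cv2.resize(d["image"][185:325,240:390],None,fx=5,fy=4.2,interpolation=2)[:,:,::-1])
E
```

```text
t 10.725 p [0.5099 0.1272 0.076 ] yaw 65.08 down in tool [ 1.e+00 -1.e-04  1.e-04] F [-0.8  0.2  0.2] gap 0.055097260306635455
red [316.6 265.4] [ 93.9 105.4] [0.5465 0.1096 0.016 ] in tool [ 0.06   -0.0407 -0.0005]
goal in tool [-0.084   0.0015  0.0006]
hole pred [365.6 273.9] seen [374.6 275. ] [0.5772 0.1467 0.01  ] exp [0.5732, 0.1406, 0.01]
hole pred [262.7 136.8] seen [261.6 137.1] [0.4429 0.1158 0.01  ] exp [0.443, 0.1166, 0.01]
hole pred [372.7 137.3] seen [370.6 137.8] [0.4752 0.1842 0.01  ] exp [0.4755, 0.1857, 0.01]
```

View pics/s10.png

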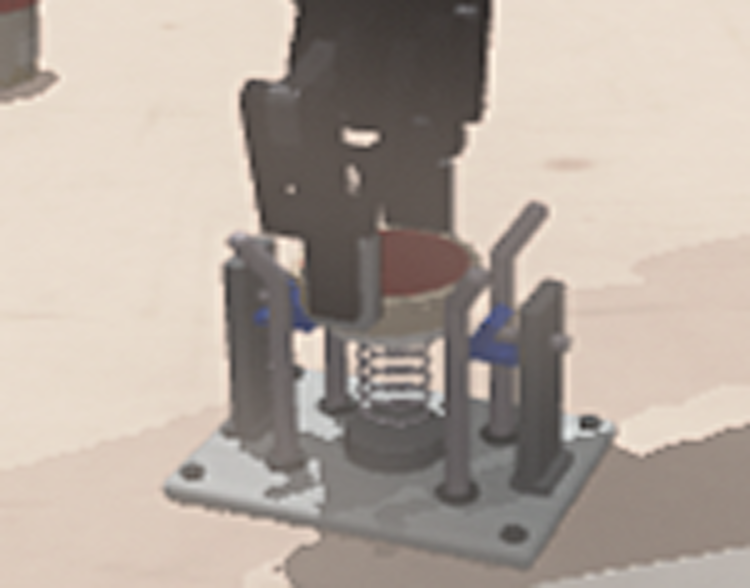

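apply_moves --steps '[[[0.004, 0, 0], [0, 0, 0], 0], [[0.001, 0, 0], [0, 0, 0], 0], [[0, 0, 0], [0, 0, 0], 0]]'

```text
time_s: 11.2
eef_pos: [0.5106, 0.1274, 0.0718]
ee_rot: [0.597, -0.381, 0.596, 0.38]
contact_force: [-0.3, -0.5, 1.3]
finger_gap: 0.0548
```

apply_moves --steps '[[[0, 0, 0], [0, 0, 0], 0.8], [[0, 0, 0], [0, 0, 0], 0.9], [[0, 0, 0], [0, 0, 0], 1], [[0, 0, 0], [0, 0, 0], 1]]'

```text
time_s: 11.7
eef_pos: [0.5106, 0.1274, 0.0718]
ee_rot: [0.597, -0.381, 0.596, 0.38]
contact_force: [-1.1, 0.6, -0.0]
finger_gap: 0.0856
```

```bash
python3 m.py pics/w11.png
python3 - <<'E'
from bench import r
from h import *
d=r.get_image("side");cv2.imwrite("pics/s11.png",cv2.resize(d["image"][185:325,240:390],None,fx=5,fy=4.2,interpolation=2)[:,:,::-1])
E
```

```text
t 11.7 p [0.5106 0.1274 0.0718] yaw 65.08 down in tool [ 1.0e+00  1.5e-03 -9.0e-04] F [-1.1  0.6 -0. ] gap 0.08561578170174118
red [316.6 267.7] [ 94.7 107. ] [0.547 0.11  0.016] in tool [ 0.0559 -0.0403 -0.0005]
goal in tool [-0.0882  0.0019  0.0002]
hole pred [260.7 136.4] seen [259.7 136.7] [0.4429 0.1159 0.01  ] exp [0.443, 0.1166, 0.01]
hole pred [373.1 136.8] seen [371.1 137.3] [0.4752 0.1843 0.01  ] exp [0.4755, 0.1857, 0.01]
```

View pics/s11.png

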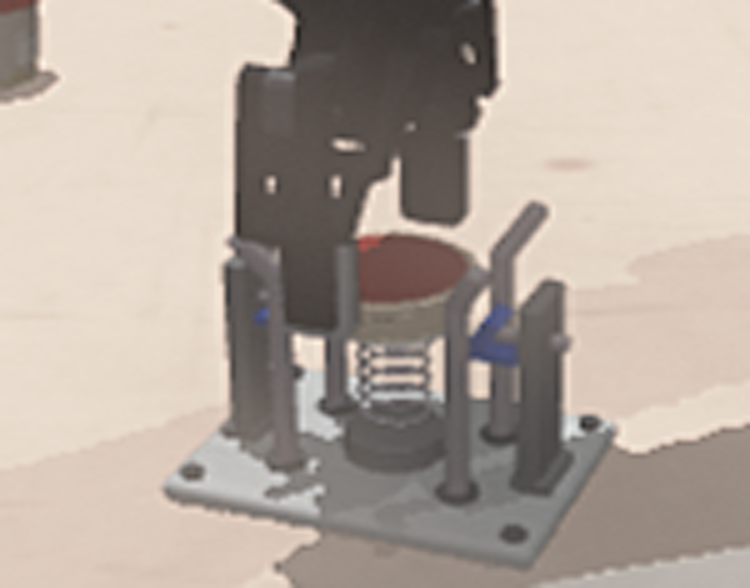

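View pics/w11.png

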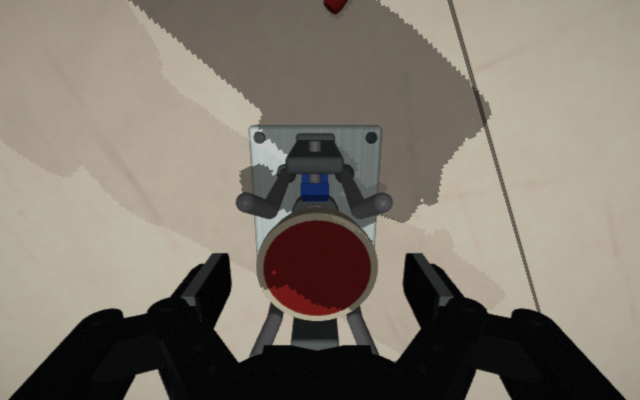

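The dish lies flat on the follower between the posts, its top centred at (317,268) in the wrist view. I raise, shut the fingers and press with them.

apply_moves --steps '[[[-0.015, 0, 0], [0, 0, 0], 1], [[-0.02, 0, 0], [0, 0, 0], 1], [[-0.015, 0.001, 0], [0, 0, 0], 1], [[0, 0, 0], [0, 0, 0], 0], [[0, 0, 0], [0, 0, 0], 0], [[0, 0, 0], [0, 0, 0], 0], [[0, 0, 0], [0, 0, 0], 0], [[0, 0, 0], [0, 0, 0], 0], [[0, 0, 0], [0, 0, 0], 0], [[0, 0, 0], [0, 0, 0], 0]]'

```text
time_s: 13.05
eef_pos: [0.5089, 0.1279, 0.1241]
ee_rot: [0.596, -0.38, 0.596, 0.38]
contact_force: [0.0, -0.3, 0.3]
finger_gap: 0.0001
```

Run:
```python
from bench import r
from h import *
d=report(r,z=.088,goal=[.5085,.128,.093]);cv2.imwrite("pics/w12.png",d["image"][:,:,::-1])
d=r.get_image("side");cv2.imwrite("pics/s12.png",cv2.resize(d["image"][185:325,240:390],None,fx=5,fy=4.2,interpolation=2)[:,:,::-1])
```

```text
t 13.05 p [0.5089 0.1279 0.1241] yaw 65.1 down in tool [ 1.e+00  2.e-04 -2.e-04] F [ 0.  -0.3  0.3] gap 0.0001295397542739443
red [317.  229.1] [72.7 78.9] [0.5093 0.1276 0.088 ] in tool [ 0.0361 -0.0004 -0.0001]
goal in tool [ 0.0311  0.0005 -0.0001]
```

View pics/s12.png

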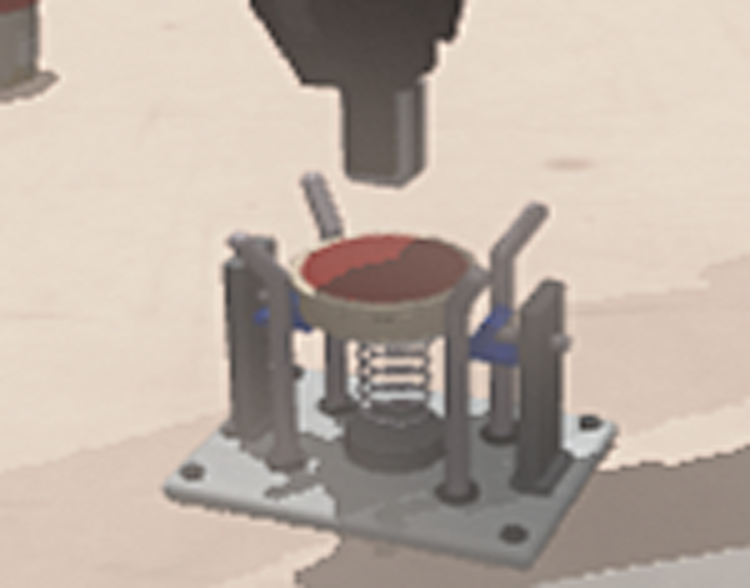

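View pics/w12.png

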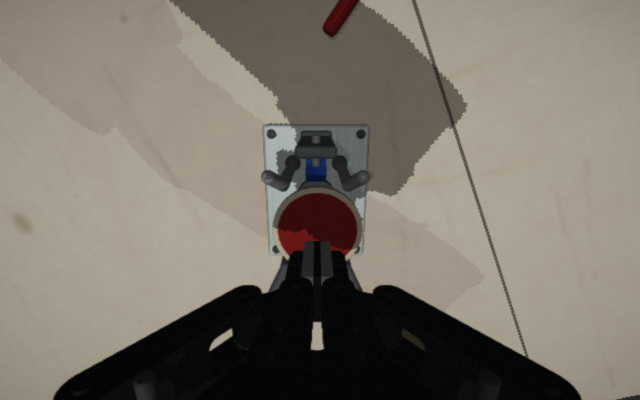

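The dish is level, and the shut fingertips are within 1 mm of its centre. I press.

apply_moves --steps '[[[0.015, 0, 0], [0, 0, 0], 0], [[0.012, 0, 0], [0, 0, 0], 0], [[0.006, 0, 0], [0, 0, 0], 0], [[0.006, 0, 0], [0, 0, 0], 0], [[0.006, 0, 0], [0, 0, 0], 0], [[0.006, 0, 0], [0, 0, 0], 0]]'

```text
time_s: 13.9
eef_pos: [0.509, 0.1284, 0.0706]
ee_rot: [0.596, -0.381, 0.596, 0.38]
contact_force: [-11.7, -1.3, 17.7]
finger_gap: -0.0001
```

Run:
```python
from bench import r
from h import *
d=report(r,z=.088,goal=[.5085,.128,.052])
d=r.get_image("side");cv2.imwrite("pics/s13.png",cv2.resize(d["image"][185:325,240:390],None,fx=5,fy=4.2,interpolation=2)[:,:,::-1])
```

```text
t 13.9 p [0.509  0.1284 0.0706] yaw 65.11 down in tool [ 1.e+00  2.e-04 -3.e-04] F [-11.7  -1.3  17.7] gap -9.278218233682429e-05
red [317.4 256.1] [94.6 95.4] [0.5014 0.132  0.088 ] in tool [-0.0174  0.0084  0.    ]
goal in tool [ 0.0186  0.0002 -0.0006]
```

View pics/s13.png

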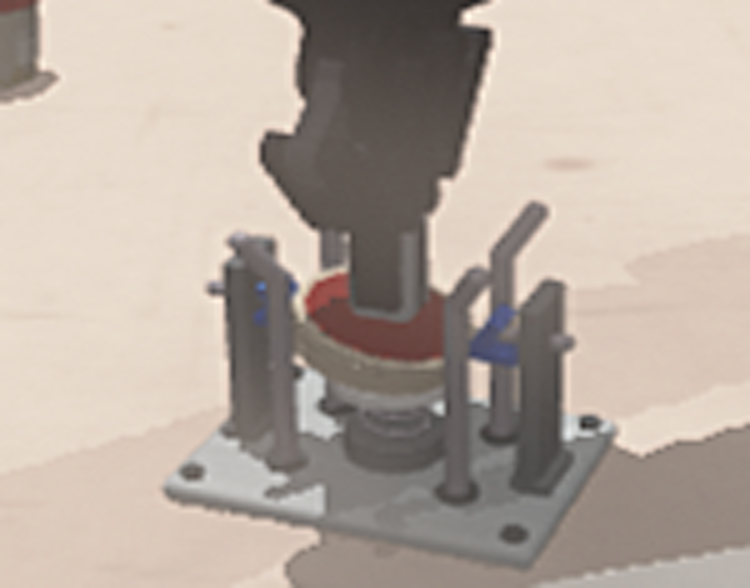

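The dish has tilted. Its far side (left in the side view) is hung on the left catch, and the right side went down. I lift off and look.

apply_moves --steps '[[[-0.012, 0, 0], [0, 0, 0], 0], [[-0.02, 0, 0], [0, 0, 0], 0], [[-0.018, 0, 0], [0, 0, 0], 0], [[0, 0, 0], [0, 0, 0], 0]]'

```text
time_s: 14.5
eef_pos: [0.5095, 0.1288, 0.1245]
ee_rot: [0.597, -0.381, 0.595, 0.38]
contact_force: [0.1, -1.0, -0.2]
finger_gap: 0.0
```

Run:
```python
from bench import r
from h import *
d=report(r,z=.088,goal=[.5085,.128,.093]);cv2.imwrite("pics/w14.png",d["image"][:,:,::-1])
d=r.get_image("side");cv2.imwrite("pics/s14.png",cv2.resize(d["image"][185:325,240:390],None,fx=5,fy=4.2,interpolation=2)[:,:,::-1])
```

```text
t 14.5 p [0.5095 0.1288 0.1245] yaw 65.14 down in tool [ 1.      0.0016 -0.0015] F [ 0.1 -1.  -0.2] gap 4.9359914927141346e-05
red [315.8 226.9] [73.  78.8] [0.5083 0.1284 0.088 ] in tool [ 0.0365  0.001  -0.001 ]
goal in tool [ 0.0315  0.0006 -0.0012]
```

View pics/s14.png

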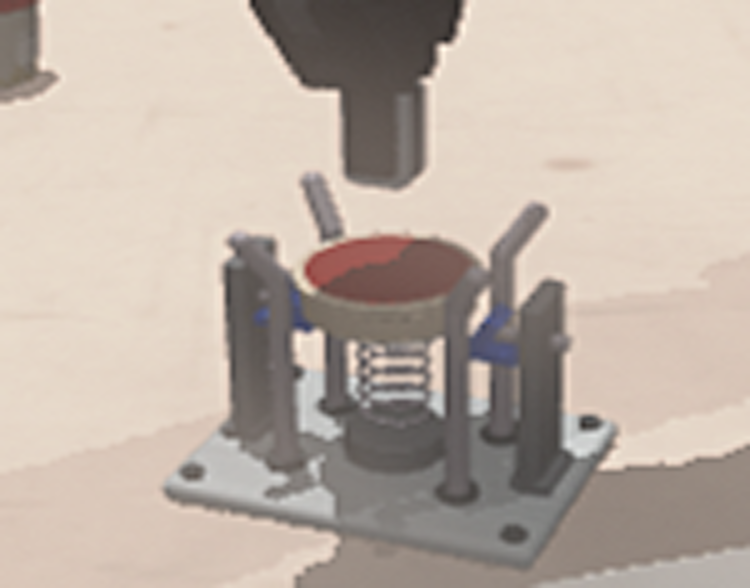

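View pics/w14.png

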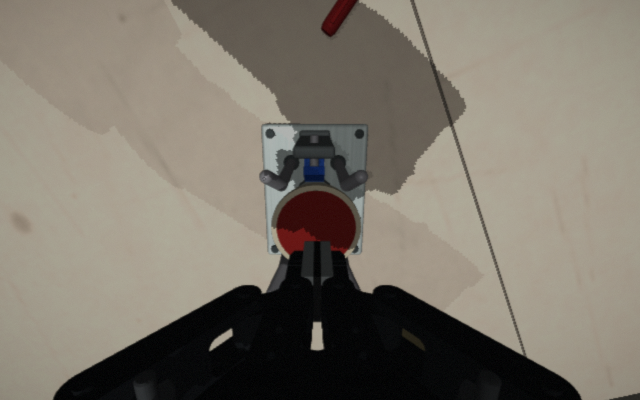

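The dish sprang back flat on the follower. A point press lets it tip, so I re-grip it across y with full force and press it down held level by the pads.

apply_moves --steps '[[[0, 0.0004, -0.0008], [0, -0.008, 0.009], 1], [[0, 0, 0], [0, 0, 0], 1], [[0, 0, 0], [0, 0, 0], 1], [[0, 0, 0], [0, 0, 0], 1], [[0, 0, 0], [0, 0, 0], 1], [[0, 0, 0], [0, 0, 0], 1]]'

```text
time_s: 15.35
eef_pos: [0.5067, 0.1275, 0.121]
ee_rot: [0.595, -0.379, 0.597, 0.382]
contact_force: [-0.5, 0.3, 0.1]
finger_gap: 0.0858
```

Run:
```python
from bench import r
from h import *
d=report(r,z=.088,goal=[.5085,.1282,.0750])
```

```text
t 15.35 p [0.5067 0.1275 0.121 ] yaw 65.14 down in tool [ 1.0e+00 -4.9e-03 -1.0e-04] F [-0.5  0.3  0.1] gap 0.08583220288917084
red [319.4 232.3] [73.9 80.1] [0.5083 0.1283 0.088 ] in tool [ 0.033  -0.0013  0.0014]
goal in tool [ 0.046  -0.0016  0.0014]
```

apply_moves --steps '[[[0.012, -0.001, 0.0013], [0, 0, -0.02], 1], [[0.012, 0, 0], [0, 0, 0], 1], [[0.01, 0, 0], [0, 0, 0], 1], [[0.006, 0, 0], [0, 0, 0], 1], [[0, 0, 0], [0, 0, 0], 1], [[0, 0, 0], [0, 0, 0], 1]]'

```text
time_s: 16.15
eef_pos: [0.5077, 0.1283, 0.0773]
ee_rot: [0.595, -0.38, 0.596, 0.381]
contact_force: [0.7, -0.2, 0.2]
finger_gap: 0.0854
```

Run:
```python
from bench import r
from h import *
d=report(r,z=.088,goal=[.5085,.1282,.0750])
```

```text
t 16.15 p [0.5077 0.1283 0.0773] yaw 65.15 down in tool [ 1.0e+00 -2.4e-03  5.0e-04] F [ 0.7 -0.2  0.2] gap 0.08538988375945615
red [317.9 265.1] [ 91.5 102.7] [0.5081 0.1285 0.088 ] in tool [-0.0107 -0.0003  0.0003]
goal in tool [ 0.0023 -0.0008  0.0002]
```

apply_moves --steps '[[[0.003, -0.0004, 0], [0, 0, -0.012], 1], [[0, 0, 0], [0, 0, 0], 1], [[0, 0, 0], [0, 0, 0], 0], [[0, 0, 0], [0, 0, 0], 0], [[0, 0, 0], [0, 0, 0], 0], [[0, 0, 0], [0, 0, 0], 0], [[0, 0, 0], [0, 0, 0], 0]]' --grip_force 120

```text
time_s: 17.08
eef_pos: [0.5085, 0.1281, 0.0751]
ee_rot: [0.596, -0.381, 0.596, 0.38]
contact_force: [-0.1, -0.6, 1.6]
finger_gap: 0.0524
```

Run:
```python
from bench import r
from h import *
d=report(r,z=.088,goal=[.5085,.1282,.039])
```

```text
t 17.075 p [0.5085 0.1281 0.0751] yaw 65.13 down in tool [1.0e+00 1.2e-03 1.0e-04] F [-0.1 -0.6  1.6] gap 0.05244520174930726
red [316.6 264.6] [ 92.  103.6] [0.5072 0.1283 0.088 ] in tool [-0.0129  0.0012 -0.0004]
goal in tool [0.0361 0.0001 0.    ]
```

apply_moves --steps '[[[0.005, 0, 0], [0, 0, 0], 0], [[0.005, 0, 0], [0, 0, 0], 0], [[0.005, 0, 0], [0, 0, 0], 0], [[0, 0, 0], [0, 0, 0], 0]]'

```text
time_s: 17.62
eef_pos: [0.5098, 0.1286, 0.0603]
ee_rot: [0.597, -0.381, 0.595, 0.38]
contact_force: [-1.0, -0.5, 2.5]
finger_gap: 0.0526
```

Run:
```python
from bench import r
from h import *
d=report(r,z=.073,goal=[.5085,.1282,.039]);cv2.imwrite("pics/w16.png",d["image"][:,:,::-1])
d=r.get_image("side");cv2.imwrite("pics/s16.png",cv2.resize(d["image"][185:325,240:390],None,fx=5,fy=4.2,interpolation=2)[:,:,::-1])
```

```text
t 17.625 p [0.5098 0.1286 0.0603] yaw 65.14 down in tool [ 1.      0.0035 -0.0013] F [-1.  -0.5  2.5] gap 0.052648900922773474
red [316.6 264.6] [ 91.9 103.5] [0.5086 0.1287 0.073 ] in tool [-0.0127  0.0011 -0.0004]
goal in tool [ 0.0213  0.0011 -0.0009]
```

View pics/s16.png

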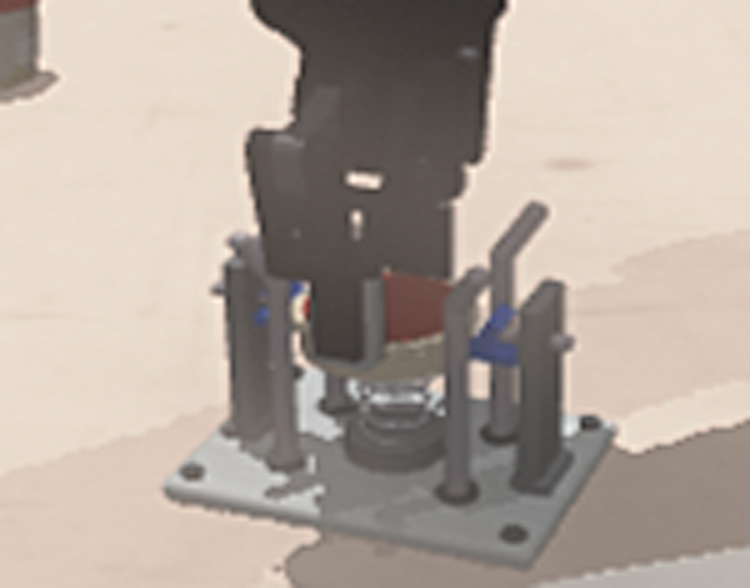

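View pics/w16.png

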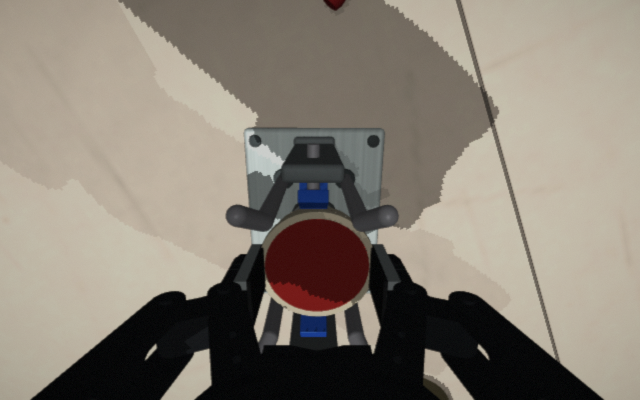

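The dish is level this time, its top evenly at (317,265) in the wrist view, with low force. I continue to about 36 mm of travel.

apply_moves --steps '[[[0.006, 0, 0], [0, 0, 0.02], 0], [[0.006, 0, 0], [0, 0, 0], 0], [[0.005, 0, 0], [0, 0, 0], 0], [[0.003, 0, 0], [0, 0, 0], 0]]'

```text
time_s: 18.23
eef_pos: [0.5101, 0.1287, 0.0406]
ee_rot: [0.596, -0.381, 0.595, 0.381]
contact_force: [0.0, -0.3, 5.2]
finger_gap: 0.0526
```

Run:
```python
from bench import r
from h import *
d=report(r,z=.052,goal=[.5085,.1282,.038]);cv2.imwrite("pics/w17.png",d["image"][:,:,::-1])
d=r.get_image("side");cv2.imwrite("pics/s17.png",cv2.resize(d["image"][185:325,240:390],None,fx=5,fy=4.2,interpolation=2)[:,:,::-1])
```

```text
t 18.225 p [0.5101 0.1287 0.0406] yaw 65.13 down in tool [ 1.0e+00  5.0e-04 -1.3e-03] F [ 0.  -0.3  5.2] gap 0.05264754627310013
red [316.5 264.7] [ 92.  103.5] [0.5096 0.1285 0.052 ] in tool [-0.0114  0.0004 -0.0004]
goal in tool [ 0.0026  0.0012 -0.0011]
```

View pics/s17.png

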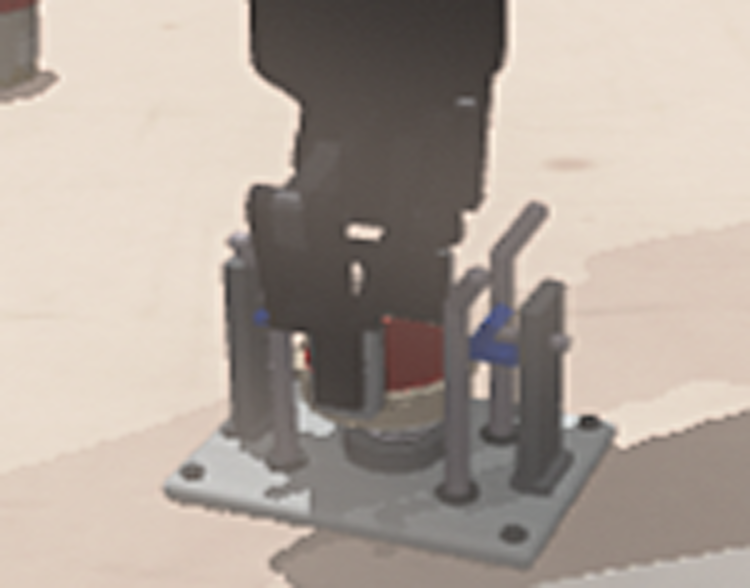

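View pics/w17.png

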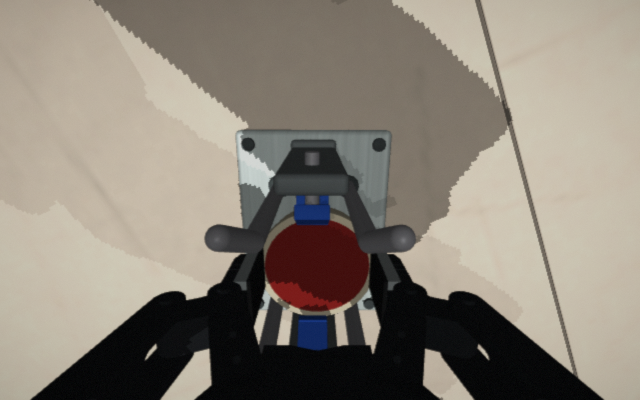

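Both blue catches now overlap the rim, at (312,213) and (313,333). The force is 5.2 N, which is the spring alone, so they have snapped. I press 2 mm more, then release.

apply_moves --steps '[[[0.002, 0, 0], [0, 0, 0], 0], [[0, 0, 0], [0, 0, 0], 0], [[0, 0, 0], [0, 0, 0], 0.7], [[0, 0, 0], [0, 0, 0], 0.9], [[0, 0, 0], [0, 0, 0], 1], [[0, 0, 0], [0, 0, 0], 1]]'

```text
time_s: 19.08
eef_pos: [0.5097, 0.1285, 0.0383]
ee_rot: [0.596, -0.38, 0.596, 0.381]
contact_force: [0.4, -0.2, 0.3]
finger_gap: 0.0853
```

Run:
```python
from bench import r
from h import *
d=report(r,z=.058);cv2.imwrite("pics/w18.png",d["image"][:,:,::-1])
d=r.get_image("side");cv2.imwrite("pics/s18.png",cv2.resize(d["image"][185:325,240:390],None,fx=5,fy=4.2,interpolation=2)[:,:,::-1])
```

```text
t 19.075 p [0.5097 0.1285 0.0383] yaw 65.13 down in tool [ 1.e+00 -3.e-04 -9.e-04] F [ 0.4 -0.2  0.3] gap 0.08529805917397913
red [317.4 274.4] [ 96.3 109.7] [0.5097 0.1285 0.058 ] in tool [-0.0197 -0.0001 -0.    ]
```

View pics/s18.png

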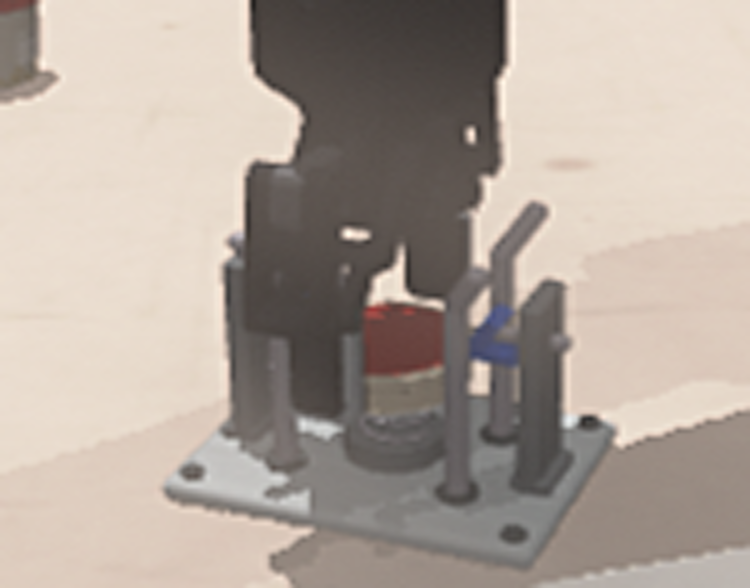

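View pics/w18.png

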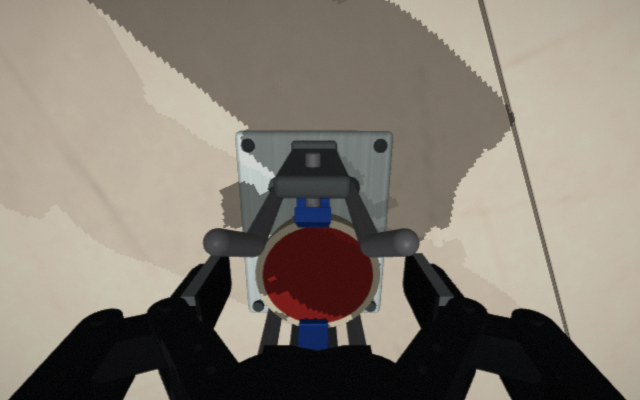

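The dish stays held under both catches. I retreat upward and check.

apply_moves --steps '[[[-0.015, 0, 0], [0, 0, 0], 1], [[-0.03, 0, 0], [0, 0, 0], 1], [[-0.04, 0, 0], [0, 0, 0], 1], [[-0.04, 0, 0], [0, 0, 0], 1], [[-0.02, 0, 0], [0, 0, 0], 1], [[0, 0, 0], [0, 0, 0], 1], [[0, 0, 0], [0, 0, 0], 1]]'

```text
time_s: 20.05
eef_pos: [0.5093, 0.1294, 0.1926]
ee_rot: [0.597, -0.381, 0.594, 0.381]
contact_force: [0.6, 0.2, 0.8]
finger_gap: 0.0855
```

Run:
```python
from bench import r
from h import *
s=r.state()
d=report(r,z=.058);cv2.imwrite("pics/w19.png",d["image"][:,:,::-1])
D=r.get_image("side");cv2.imwrite("pics/s19.png",cv2.resize(D["image"][185:325,240:390],None,fx=5,fy=4.2,interpolation=2)[:,:,::-1])
e=redell(d["image"]);c=D["image"].copy()
es=[x for x in redell(D["image"],60)];print([np.round(x[0],1) for x in es])
best=[x for x in es if 290<x[0][0]<345 and 240<x[0][1]<300]
if e and best: print("tri",tri([ray(d,cam(d,s),*e[0][0]),ray(D,cam(D),*best[0][0])]))
print("pale",blobs(D["image"],"yellow",60))
```

```text
t 20.05 p [0.5093 0.1294 0.1926] yaw 65.25 down in tool [ 1.      0.0017 -0.0025] F [0.6 0.2 0.8] gap 0.08548190346260601
red [316.  190.2] [51.1 52.8] [0.5102 0.1282 0.058 ] in tool [ 0.1346 -0.0011 -0.001 ]
[array([ 62.2, 279.6]), array([314. , 264.7]), array([105.5, 207.3]), array([235.6, 180.4]), array([198., 149.]), array([172.4, 115.7])]
tri (array([0.51216641, 0.12777288, 0.05785822]), [np.float64(0.0018714044475537056), np.float64(0.0018714044475537422)])
pale [([221.3, 161.5], [211, 159, 21, 7, 105]), ([313.4, 192.2], [304, 189, 20, 8, 123])]
```

View pics/s19.png

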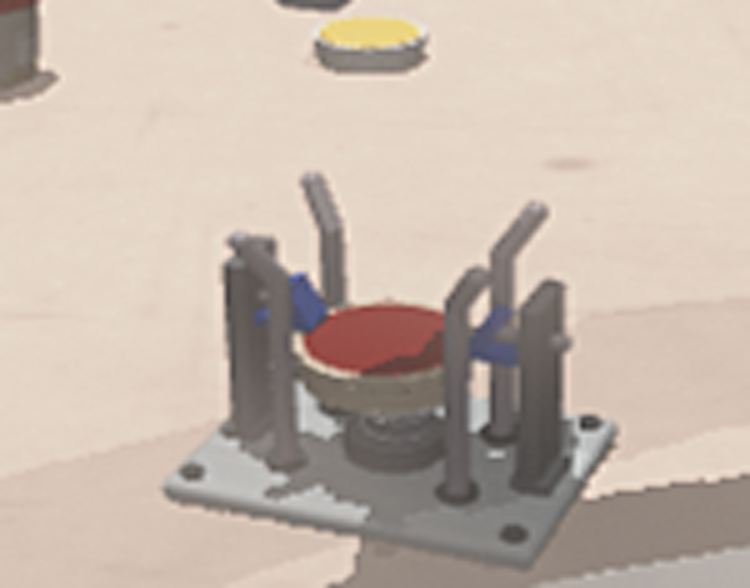

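View pics/w19.png

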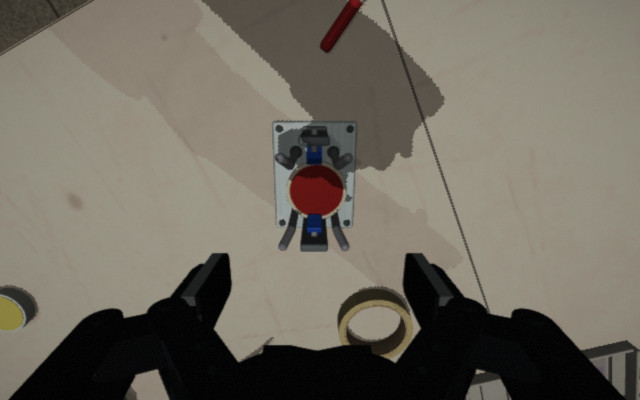

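The side and wrist views show the dish level, with both catches over its rim and its top at about 58 mm. The pale dish is still at (313,192). I hand in.

Run:
```python
from bench import r
print(r.finish_job())
```

```text
the job is handed in; nothing more can be done
None
```

The red dish is in the magazine, red side up and held under both blue catches. I handed the job in with the gripper open and clear; no verdict was reported.

**How it went:** I gripped the dish across its diameter and laid it on the follower. My first press, with shut fingertips on the centre, tipped the dish, and it sprang back flat when I let go. I then re-gripped it across the magazine's y at 120 N and pressed it about 36 mm down, where both catches snapped over the rim. I opened the fingers and retreated to a height of 0.19 m.

**Last checks:**
- **Seating:** The side and wrist views show the dish level, with both catches over its rim.
- **Height:** Two views put its top at 57.9 mm, against 58 mm expected, so its underside is about 30 mm below the seat.
- **Centring:** The two measurements put it about 2 to 4 mm from the centre line; the limit is 8 mm. The two-view rays missed each other by 1.9 mm each, because a post hides part of the dish from the side camera.
- **Pale dish:** It is at the same place in the side image to within 0.2 pixels.
- **Force and time:** Force on the tool was near zero after release, and robot time was about 20 s of the 40 s allowed.

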